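# Put the stray pigment jar away in the latching drawer

### The job

Put the pigment jar that was left out on the table back in the pigment drawer: press the sprung button on top of the grey case so that its tray springs out, stand the jar upright in the empty cup beside the other jar, and push the tray home until the catch clicks and it stays shut. Feel your way with the button and the tray - press and push gently, never harder than 25 N - and leave the other jar and the bottle and muller on the table as they are.

Things in the scene. Friction and masses are not known exactly. Their poses are not given: they have to be found in the camera images.
- jar_centre (a point): Centre, half-way up, of the stray pigment jar, which stands upright on the table: a black round jar with a grey screw lid, 44 mm in diameter over the lid (42 mm round the body) and 68 mm high, about 60 g; it is grasped round the body. z is its axis, pointing up. It is the only such jar outside the drawer.
- empty_cup (a point): Centre of the floor of the empty cup in the tray, 12 mm above the table: a round black collar 46 mm inside, rim 19 mm above this point. A jar standing in it has its centre 34 mm above this point. Axes as for the case: x from its front to its back (the way the tray is pushed home), y to the left as the robot sees it, z up. Sprung out, the cup stands 81 mm in front of the case; shut, it is inside.
- full_cup (a point): Centre of the floor of the other cup, 100 mm to the left (+y) of the empty one, likewise 12 mm above the table, which holds the kept jar. Axes as for the empty cup.
- tray_front (a point): Middle of the outer face of the tray's front plate, 60 mm above the table. The plate is 228 mm wide, 8 mm thick and reaches from 8 to 84 mm above the table; push here along +x of this frame (axes as for the case). Latched it stands 12 mm in front of the case, sprung out 127 mm. Short of the click the tray springs out again when let go.
- case_front (a point): Middle of the top front edge of the fixed grey sheet-steel case. The case is 236 mm wide, 160 mm deep, 96 mm high and open at the front, where the tray slides in under its top plate (90 to 96 mm above the table). Axes: x from front to back, y to the left as the robot sees it, z up.
- release_top (a point): Centre of the top of the round black release button on top of the case, 29 mm in diameter, 110 mm above the table when up, 53 mm behind the front edge of the case. It is pressed straight down.
- release (a joint): Travel of the release button: 0 up, 0.009 m fully down (its stop). Its damped spring gives 2 N at first and 5 N fully down, and the loaded catch adds 2 to 4 N of friction; the catch lets go with a jerk after roughly 3 to 6 mm. The button comes up again when let go.
- tray (a joint): Opening of the tray: 0 latched, 0.115 m sprung out (damped, about 1 s), -0.0015 m at the rigid rear stop. Its spring gives 2 N out, 4 N shut. Pushed in, the force climbs over the last 9 mm to 10 to 14 N as the catch rides its ramp, drops to about 4 N at the click near 0, then rises steeply at the stop. An arm yields under the peak, so measured positions do not tell: feel for peak and drop.
- jar_kept: A jar of the same kind (66 mm high) which already stands in the other cup; its origin is the centre of its underside, z up. It travels with the tray and stays in its cup.
- dropper: Brown glass bottle with a dropper cap, 34 mm in diameter, 102 mm high, standing on the table; origin at the centre of its underside. Leave it standing.
- muller: Glass muller with a turned wooden handle, 60 mm in diameter, 104 mm high, standing on the table; origin at the centre of its underside. Leave it standing.
There are look-alikes about, which are no part of the job. Of the things that look like the part that bears jar_centre, take the one that is nearest to the robot's base at the start.

How it is judged:
By the outcome, as a careful person would: the job done as asked, in the order asked, and still so for the second after the job is handed in, with the robot touching nothing.
It also fails if it takes over 72 s, if anything falls off the work surface, if the arm or the gripper's body presses on something with over 40 N, if the wrist force passes 120 N, or if a joint passes its speed limit or range.

### The arm

A 7-joint arm with a two-finger parallel gripper is mounted at the origin on a cart in front of the work surface, level with it; the furniture and walls round the work are solid. World frame = base frame: x ahead of the robot, y to its left, z up, the work surface at z = 0. Lengths are in mm, angles in rad, forces in N, time in s.
With the tool pointing down it reaches from about 400 to 850 mm from the base axis. Payload 6.9 kg.
Tool frame: the origin (TCP) lies at the very end of the fingers, on their centre line; the grasp point (between the pads) lies 19 mm behind it; z points along the fingers, y is the line along which they close (so a half turn about z gives the same grasp; the last joint's range is limited). The gripper opens to 85 mm and grips with 20 to 120 N. Pads are 22 mm wide; open, the fingers measure 114 mm over their backs; the gripper's body (76 mm by 85 mm) begins 54 mm behind the grasp point. The pads swing forward as they close: fully open they stand 13 mm farther back than shut.
Start: joints at [-1.071, 0.507, -0.238, 1.5, 0.126, 1.149, -0.155], TCP at [240.407, 576.902, 231.275] pointing down, gripper open.
Joint ranges: [-3.08, 3.08], [-0.24, 2.05], [-1.43, 1.35], [0, 2.5], [-1.52, 4.66], [0.17, 1.96], [-2.89, 2.89]. Speed limits (rad/s): [2.39, 2.39, 3.14, 3.14, 3.14, 3.14, 3.14].

### API

Orientations are given as a unit quaternion [x, y, z, w].
In Python, from plant import readout, viewer, hand_in gives the robot as it stands.
- The arm moves only by the tool drive_tool, never from a script. Its arguments are lists of equal length, an entry for each row: "dr": the turn, a rotation vector about the world's x, y, z in rad, a list of three; "linear": the shift along the world's x, y, z in cm, a list of three; "hand": the finger opening in cm, from 0 to 8.54. In form: {"dr": [[wx, wy, wz], ...], "linear": [[dx, dy, dz], ...], "hand": [hand, ...]}. A call has 1 to 8 rows; each row shifts and turns the commanded pose from where the row before left it; what a row does not reach is not made up. A row lasts 1/12 s, in which the tool goes at most 41.7 mm and 7.16 degrees, less where a joint would pass 70% of its speed; a pose out of reach is approached as far as the arm can. A call with a gripper value outside its range is refused whole. The fingers move at their own pace and stop on an object; "force" is the grip in N (left out, the last holds). Time passes only in rows, so rows that do not move let the fingers close. It gives the time, the measured TCP pose, the force, the opening and the grip force at its end, in the units of the state.
- readout.observe(): the state, without advancing time (a new reading comes with each control period).
- viewer.camera(name): name is "scene" or "top" or "wrist"; returns a dict with "pixels" (400x640x3 uint8, red, green, blue), "range_z" (400x640 float32, mm along the optical axis (not along the pixel's ray), 0 where there is no reading), "vertical_fov" (degrees; the focal length in pixels is half the picture's height over the tangent of half this angle, whatever the lens; pixels are square), "cx", "cy" (the principal point, pixels), "cam_to_world" (4x4, takes a point from camera to world coordinates). Camera axes: x right, y down, z forward; pixel columns grow to the right and rows downward; lengths in mm; the calibration is good to about 2 mm. A picture is of the moment at which its call begins.
- hand_in(): hands the job in; it is judged then, once.
The state is a dict: "clock": time; "q": joint angles; "qd": joint speeds; "tau": joint torques, N m; "tcp_pos": TCP position; "tcp_rot": TCP orientation; "contact_force": force on the tool from outside, world axes, zero at the start; "torque": the same for the moment, N m; "opening": finger opening in mm; "finger_force": force on a finger pad.
Only numpy, scipy, OpenCV 4.12 (cv2) and the standard library are available. Lean on these libraries where they do the work, as an engineer would, in place of code of your own. Each camera call takes 0.05 s, during which the arm holds its last target. There are 200 camera calls.

## Working session

There is one attempt and no reset: what is moved stays moved. The work goes in short steps, Python scripts to look and compute and a tool call to move; the robot and the scene stay as the last step left them, time stands still between calls to the robot, and variables do not carry over. Pictures are saved under pics/ and viewed, at most 10 in all, crops included, and the job is handed in when it is done.

Besides the shell and the picture viewer there is one more tool, called after "Request:" as name(argument=value, ...) on one line, values as JSON. drive_tool: Moves the arm, as the interface text tells. Its arguments: {"type":"object","properties":{"dr":{"type":"array","items":{"type":"array","items":{"type":"number"}}},"linear":{"type":"array","items":{"type":"array","items":{"type":"number"}}},"hand":{"type":"array","items":{"type":"number"}},"force":{"type":"number"}},"required":["dr","linear","hand"]}

```bash
mkdir -p pics; cat > h.py <<'E'
import numpy as np, cv2
from plant import readout, viewer, hand_in
def cam(n):
    c=viewer.camera(n); c['f']=200/np.tan(np.radians(c['vertical_fov'])/2); c['T']=np.array(c['cam_to_world']); return c
def save(n,im): cv2.imwrite('pics/'+n,np.ascontiguousarray(im[...,::-1]))
def cloud(c):
    v,u=np.mgrid[0:400,0:640]; z=c['range_z']
    P=np.stack([(u-c['cx'])/c['f']*z,(v-c['cy'])/c['f']*z,z],-1)
    return P@c['T'][:3,:3].T+c['T'][:3,3]
def ray(c,u,v,h):
    d=c['T'][:3,:3]@np.array([(u-c['cx'])/c['f'],(v-c['cy'])/c['f'],1]);o=c['T'][:3,3]
    return o+d*(h-o[2])/d[2]
E
python3 - <<'E'
from h import *
for n in ('top','scene'):
    c=cam(n); save(n+'1.png',c['pixels']); np.save(n+'1.npy',c,allow_pickle=True); print(n,c['T'].round(3).tolist(),c['f'],c['cx'],c['cy'])
s=readout.observe();print(s['clock'],s['tcp_pos'],s['tcp_rot'],s['contact_force'],s['opening'])
E
```

```text
top [[-0.017, -0.993, 0.12, 453.816], [-1.0, 0.014, -0.02, 29.094], [0.018, -0.12, -0.993, 1423.315], [0.0, 0.0, 0.0, 1.0]] 494.1773074578876 323.6376544900632 203.3311837879156
scene [[0.412, -0.695, 0.59, -131.871], [-0.911, -0.319, 0.261, -332.709], [0.007, -0.645, -0.764, 1101.728], [0.0, 0.0, 0.0, 1.0]] 514.3025862706343 311.69524333311733 198.024015854897
0.1 [240.31478278 576.46375373 230.53090677] [ 1.96140306e-01  9.80575516e-01 -7.88574378e-04 -1.25669575e-04] [ 0.02565404 -0.46615612  0.27554804] 85.34125648657586
```

View pics/top1.png

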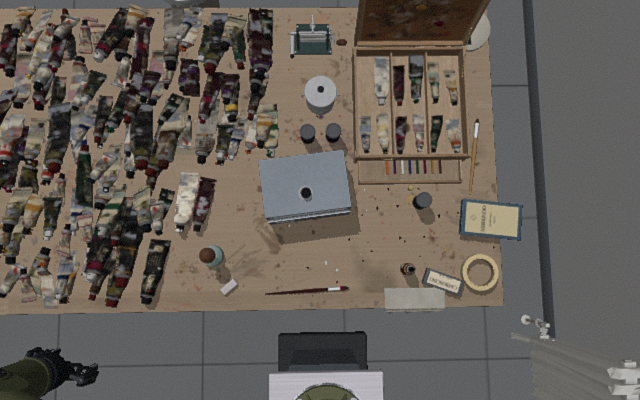

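View pics/scene1.png

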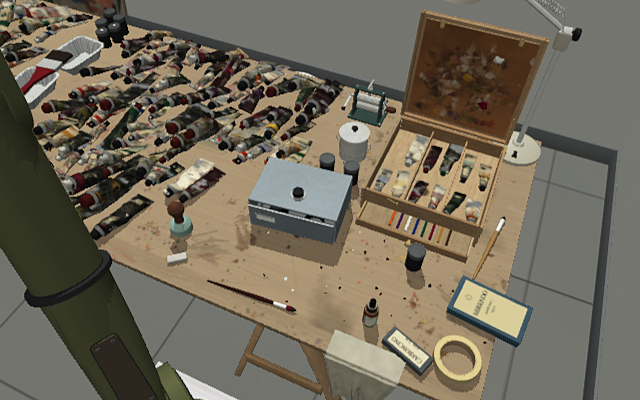

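Top view shows the grey case (button at about 306,193), a jar right of it at (423,201), two look-alike jars behind the case at (307,132) and (333,132), the muller at (210,256), and the dropper at (408,268). Candidates for the stray jar are (423,201), (307,132) and (333,132). I choose (423,201), which is nearest to the base.

```bash
python3 - <<'E'
from h import *
C={n:np.load(n+'1.npy',allow_pickle=True).item() for n in('top','scene')}
for n,c in C.items():
    P=cloud(c); hsv=cv2.cvtColor(c['pixels'],cv2.COLOR_RGB2HSV)
    def rep(name,ctr,r,z0,z1):
        m=(np.hypot(P[...,0]-ctr[0],P[...,1]-ctr[1])<r)&(P[...,2]>z0)&(P[...,2]<z1)
        Q=P[m]
        if len(Q)<5: print(n,name,len(Q));return
        (cx,cy),rr=cv2.minEnclosingCircle(Q[:,:2].astype(np.float32)); print(n,name,len(Q),'circ',round(cx),round(cy),round(rr),'z',np.median(Q[:,2]).round(1), Q.mean(0).round())
    if n=='top':
        for nm,u,v,h in(('jar',423,200,68),('j2',307,132,68),('j3',333,132,68),('but',306,193,110),('mul',208,254,104),('drop',406,267,102)):
            p=ray(c,u,v,h); print(nm,p.round(),'dist',np.hypot(*p[:2]).round()); 
            if nm=='jar':J=p
            if nm=='but':B=p
            if nm=='mul':M=p
            if nm=='drop':D=p
    rep('jar',J,35,58,80); rep('but',B,25,101,125); rep('mul',M,40,60,120); rep('drop',D,30,60,120)
    # case top
    m=(np.hypot(P[...,0]-B[0],P[...,1]-B[1])<170)&(abs(P[...,2]-96)<5)
    Q=P[m][:,:2].astype(np.float32); r=cv2.minAreaRect(Q); print(n,'case',r,cv2.boxPoints(r).round().tolist(), np.median(P[m][:,2]))
    # button by darkness
    g=c['pixels'].max(-1); m=(g<60)&(np.hypot(P[...,0]-B[0],P[...,1]-B[1])<30)&(P[...,2]>85)
    v,u=np.nonzero(m); print('button px',u.mean(),v.mean(),u.min(),u.max(),v.min(),v.max(),ray(c,u.mean(),v.mean(),108).round(1))
c=C['top'];save('crop.png',cv2.resize(c['pixels'][170:290,370:530],(800,600),interpolation=2))
E
```

```text
jar [ 622. -274.   68.] dist 680.0
j2 [820.  45.  68.] dist 821.0
j3 [819. -28.  68.] dist 819.0
but [641.  49. 110.] dist 643.0
mul [482. 311. 104.] dist 574.0
drop [ 439. -214.  102.] dist 489.0
top jar 206 circ 624 -277 23 z 67.1 [ 624. -276.   67.]
top but 106 circ 638 52 24 z 109.1 [642.  51. 109.]
top mul 202 circ 479 318 21 z 95.6 [479. 316.  96.]
top drop 80 circ 433 -229 15 z 77.3 [ 433. -226.   80.]
top case ((664.85107421875, 53.85588073730469), (171.1495361328125, 236.03900146484375), 6.8176727294921875) [[566.0, 161.0], [594.0, -73.0], [764.0, -53.0], [736.0, 181.0]] 96.01083411080413
button px 305.6794871794872 192.42307692307693 301 310 188 197 [642.5  50.3 108. ]
scene jar 247 circ 621 -280 24 z 66.0 [ 619. -280.   66.]
scene but 90 circ 638 48 16 z 107.6 [638.  48. 107.]
scene mul 229 circ 474 313 21 z 92.1 [471. 309.  91.]
scene drop 118 circ 427 -232 13 z 76.1 [ 426. -231.   80.]
scene case ((666.3887939453125, 51.66850280761719), (164.59707641601562, 236.8546142578125), 6.532769203186035) [[571.0, 160.0], [598.0, -75.0], [762.0, -57.0], [735.0, 179.0]] 94.65520069667673
button px 297.60674157303373 192.26966292134833 293 302 187 197 [637.1  47.2 108. ]
```

View pics/crop.png

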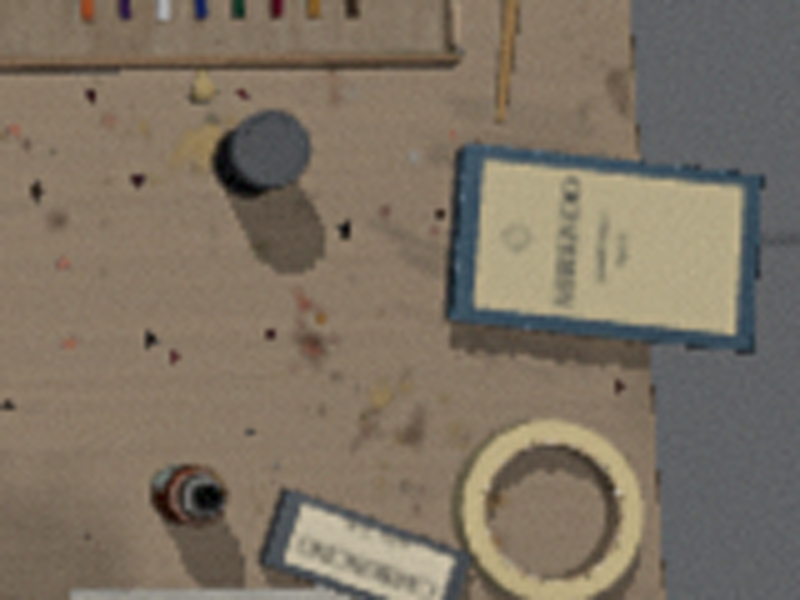

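The crop confirms the choice: an upright black jar with a grey lid at about (262,150) in the crop, standing free. The jar measures (622,-278) with its top at 67 mm, and the button (640,49). The case yaw is about 6.8°.

Request:
drive_tool(dr=[[0,0,0],[0,0,0],[0,0,0],[0,0,0],[0,0,0],[0,0,0],[0,0,0],[0,0,0]], linear=[[2.4,-3.2,0],[2.4,-3.2,0],[2.4,-3.2,0],[2.4,-3.2,0],[2.4,-3.2,0],[2.4,-3.2,0],[2.4,-3.2,0],[2.4,-3.2,0]], hand=[0,0,0,0,0,0,0,0], force=30)

```text
clock: 0.77
tcp_pos: [433.1, 319.0, 231.1]
tcp_rot: [0.196, 0.981, -0.0, -0.0]
contact_force: [0.5, 0.1, 0.2]
opening: 0.3
finger_force: 0.0
```

Request:
drive_tool(dr=[[0,0,0.064],[0,0,0.064],[0,0,0.064],[0,0,0.064],[0,0,0.064],[0,0,0.064],[0,0,0.064],[0,0,0.064]], linear=[[2.4,-3.2,0],[2.4,-3.2,0],[2.4,-3.2,0],[2.4,-3.2,-0.5],[2.4,-3.2,-1],[2.4,-3.2,-1],[2.4,-3.2,-1],[2.4,-3.2,-1]], hand=[0,0,0,0,0,0,0,0])

```text
clock: 1.43
tcp_pos: [625.1, 63.1, 185.5]
tcp_rot: [-0.06, 0.998, 0.0, -0.0]
contact_force: [0.1, -0.2, 0.5]
opening: -0.0
finger_force: 0.0
```

Request:
drive_tool(dr=[[0,0,0],[0,0,0],[0,0,0],[0,0,0]], linear=[[1.0,-0.9,-2.5],[0.5,-0.5,-2.5],[0,0,-1.0],[0,0,0]], hand=[0,0,0,0])

```text
clock: 1.77
tcp_pos: [637.3, 50.6, 123.0]
tcp_rot: [-0.058, 0.998, 0.0, -0.003]
contact_force: [-0.6, 0.8, 0.2]
opening: -0.2
finger_force: 0.0
```

```bash
python3 - <<'E'
from h import *
c=cam('wrist'); P=cloud(c); t=readout.observe()['tcp_pos']
m=(np.hypot(P[...,0]-640,P[...,1]-49)<45)&(abs(P[...,2]-109)<4)
print(t,m.sum(), P[m].mean(0) if m.any() else 0)
if m.any(): print(cv2.minEnclosingCircle(P[m][:,:2].astype(np.float32)))
s=cam('scene');P=cloud(s)
save('w1.png',np.vstack([c['pixels'][::2,::2],s['pixels'][100:300,150:470]]))
E
```

```text
[638.11603569  51.73020129 125.14830215] 954 [632.45626075  47.74202307 110.48271392]
((638.9227905273438, 49.19614028930664), 14.146875381469727)
```

View pics/w1.png

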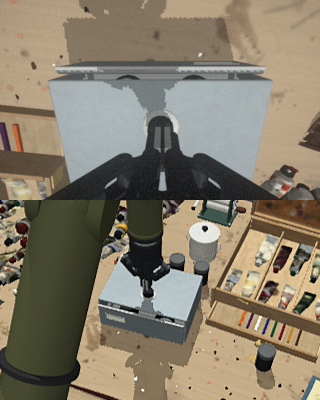

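The picture shows the closed fingers directly over the button, near (162,125) in the wrist half. The button circle measures (639,49) with a radius of 14 mm. Next I press in small steps.

Request:
drive_tool(dr=[[0,0,0],[0,0,0],[0,0,0],[0,0,0],[0,0,0]], linear=[[0,0,-0.5],[0,0,-0.5],[0,0,-0.3],[0,0,-0.2],[0,0,0]], hand=[0,0,0,0,0])

```text
clock: 2.28
tcp_pos: [639.1, 51.1, 111.1]
tcp_rot: [-0.059, 0.998, -0.0, -0.0]
contact_force: [0.7, -0.4, 0.5]
opening: 0.3
finger_force: 0.0
```

Request:
drive_tool(dr=[[0,0,0],[0,0,0],[0,0,0]], linear=[[0,0,-0.1],[0,0,-0.1],[0,0,0]], hand=[0,0,0])

```text
clock: 2.53
tcp_pos: [639.5, 51.0, 109.7]
tcp_rot: [-0.059, 0.998, 0.0, 0.0]
contact_force: [-0.8, -0.5, 2.5]
opening: -0.1
finger_force: 1.5
```

Request:
drive_tool(dr=[[0,0,0],[0,0,0],[0,0,0]], linear=[[0,0,-0.1],[0,0,-0.1],[0,0,0]], hand=[0,0,0])

```text
clock: 2.78
tcp_pos: [639.6, 51.0, 107.9]
tcp_rot: [-0.059, 0.998, 0.0, 0.0]
contact_force: [-2.8, 0.3, 4.8]
opening: -0.0
finger_force: 2.5
```

Request:
drive_tool(dr=[[0,0,0],[0,0,0],[0,0,0]], linear=[[0,0,-0.1],[0,0,-0.1],[0,0,0]], hand=[0,0,0])

```text
clock: 3.03
tcp_pos: [639.6, 51.0, 105.7]
tcp_rot: [-0.059, 0.998, 0.0, 0.0]
contact_force: [-0.2, 0.8, 3.1]
opening: 0.2
finger_force: 1.6
```

Request:
drive_tool(dr=[[0,0,0],[0,0,0],[0,0,0]], linear=[[0,0,-0.1],[0,0,-0.1],[0,0,0]], hand=[0,0,0])

```text
clock: 3.28
tcp_pos: [639.6, 51.0, 103.2]
tcp_rot: [-0.059, 0.998, 0.0, 0.0]
contact_force: [-0.7, -0.5, 4.2]
opening: -0.3
finger_force: 2.0
```

```bash
python3 - <<'E'
from h import *
c=cam('top'); P=cloud(c)
m=(P[...,0]>400)&(P[...,0]<575)&(abs(P[...,1]-35)<150)&(P[...,2]>25)&(P[...,2]<95)
print(m.sum(),P[m][:,0].min() if m.any() else 0)
E
```

```text
274 517.1236910627175
```

The force dropped and the tray is moving out. I lift and go to the jar.

Request:
drive_tool(dr=[[0,0,0],[0,0,0],[0,0,0],[0,0,0],[0,0,0],[0,0,0],[0,0,0],[0,0,0]], linear=[[0,0,3],[0,0,4],[0,-3.5,0],[0,-4,0],[0,-4,0],[0,-4,0],[0,-4,0],[0,-4,0]], hand=[0,0,8.5,8.5,8.5,8.5,8.5,8.5])

```text
clock: 4.0
tcp_pos: [638.9, -186.1, 172.8]
tcp_rot: [-0.059, 0.998, 0.0, -0.0]
contact_force: [1.1, 0.3, -0.2]
opening: 72.7
finger_force: 0.0
```

Request:
drive_tool(dr=[[0,0,0],[0,0,0],[0,0,0],[0,0,0],[0,0,0]], linear=[[-0.5,-3.5,0],[-0.5,-3,0],[-0.5,-2.5,0],[0,0,0],[0,0,0]], hand=[8.5,8.5,8.5,8.5,8.5])

```text
clock: 4.42
tcp_pos: [623.2, -276.7, 172.3]
tcp_rot: [-0.056, 0.998, -0.0, -0.001]
contact_force: [0.5, 1.0, 0.5]
opening: 85.0
finger_force: 0.0
```

```bash
python3 - <<'E'
from h import *
print(readout.observe()['tcp_pos'])
c=cam('wrist'); P=cloud(c)
m=(np.hypot(P[...,0]-622,P[...,1]+278)<40)&(abs(P[...,2]-68)<5)
print(m.sum(),cv2.minEnclosingCircle(P[m][:,:2].astype(np.float32)),np.median(P[m],axis=0))
c=cam('top'); np.save('top2.npy',c,allow_pickle=True); s=cam('scene'); np.save('scene2.npy',s,allow_pickle=True)
save('t2.png',np.vstack([cv2.resize(c['pixels'][140:240,240:400],(480,300)),cv2.resize(s['pixels'][140:260,220:412],(480,300))]))
P=cloud(c)
# jar in tray / front plate top
m=(P[...,0]>430)&(P[...,0]<575)&(abs(P[...,1]-35)<150)&(abs(P[...,2]-84)<5)
Q=P[m][:,:2].astype(np.float32);r=cv2.minAreaRect(Q);print('plate',m.sum(),r,np.median(P[m][:,2]))
m=(P[...,0]>475)&(P[...,0]<560)&(abs(P[...,1]-35)<130)&(P[...,2]>62)&(P[...,2]<81)
n,l,st,ce=cv2.connectedComponentsWithStats(m.astype(np.uint8))
for i in range(1,n):
    if st[i,4]>30:
        Q=P[l==i];print(st[i],Q.mean(0).round(1),cv2.minEnclosingCircle(Q[:,:2].astype(np.float32)))
E
```

```text
[ 623.16747476 -276.72424892  172.28257109]
2383 ((622.3777465820312, -278.81341552734375), 22.414112091064453) [ 620.98270317 -278.59829647   68.87447975]
plate 272 ((496.9336853027344, 34.66399383544922), (66.74888610839844, 225.79034423828125), 6.597441673278809) 83.91189808086278
[286 237  16  16 194] [504.   85.3  76.4] ((504.07293701171875, 85.45124053955078), 21.896106719970703)
```

View pics/t2.png

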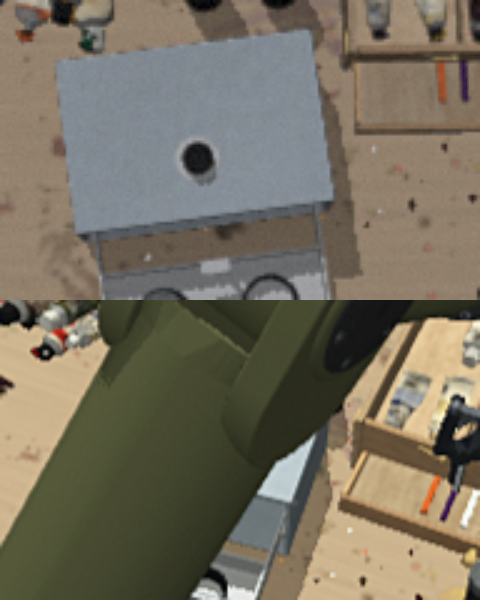

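The tray is out, with the empty cup's collar visible at about (272,290) in the top crop. The kept jar is at (504,85), so the empty cup is about (515,-14). The jar is confirmed at (622,-279), top at 68 mm. Now I grasp it.

Request:
drive_tool(dr=[[0,0,0],[0,0,0],[0,0,0],[0,0,0],[0,0,0],[0,0,0],[0,0,0],[0,0,0]], linear=[[0,-0.2,-3.5],[0,0,-3.5],[0,0,-3],[0,0,-2],[0,0,-2],[0,0,-1],[0,0,0],[0,0,0]], hand=[8.5,8.5,8.5,8.5,8.5,8.5,8.5,3.5], force=30)

```text
clock: 5.23
tcp_pos: [624.9, -275.1, 23.5]
tcp_rot: [-0.059, 0.998, 0.0, -0.0]
contact_force: [0.7, 0.3, 0.3]
opening: 74.9
finger_force: 0.0
```

Request:
drive_tool(dr=[[0,0,0],[0,0,0],[0,0,0],[0,0,0],[0,0,0],[0,0,0]], linear=[[0,0,0],[0,0,0],[0,0,0],[0,0,0],[0,0,0],[0,0,0]], hand=[3.5,3.5,3.5,3.5,3.5,3.5])

```text
clock: 5.73
tcp_pos: [625.4, -276.5, 25.0]
tcp_rot: [-0.058, 0.998, -0.001, 0.001]
contact_force: [-0.5, 1.1, 6.7]
opening: 41.3
finger_force: 30.3
```

Request:
drive_tool(dr=[[0,0,0],[0,0,0],[0,0,0],[0,0,0],[0,0,0],[0,0,0]], linear=[[0,0,1.5],[0,0,3],[0,0,3.5],[0,0,3],[0,0,1],[0,0,0]], hand=[3.5,3.5,3.5,3.5,3.5,3.5])

```text
clock: 6.23
tcp_pos: [626.1, -276.8, 147.2]
tcp_rot: [-0.058, 0.998, -0.001, 0.003]
contact_force: [0.5, -0.0, -0.1]
opening: 40.7
finger_force: 30.5
```

```bash
python3 - <<'E'
from h import *
c=np.load('top2.npy',allow_pickle=True).item(); P=cloud(c); px=c['pixels']; 
for h in (31,):
  X=np.zeros((400,640,2))
  m=(px.max(-1)<70)&(np.hypot(P[...,0]-515,P[...,1]+14)<40)&(P[...,2]<60)
  n,l,st,ce=cv2.connectedComponentsWithStats(m.astype(np.uint8)); 
  for i in range(1,n):
    if st[i,4]>8:
      v,u=np.nonzero(l==i); R=np.array([ray(c,a,b,31)[:2] for a,b in zip(u,v)],np.float32)
      print(st[i],np.median(P[l==i][:,2]),cv2.minEnclosingCircle(R), R.min(0),R.max(0))
# rim by depth
m=(np.hypot(P[...,0]-515,P[...,1]+14)<40)&(abs(P[...,2]-31)<5)
Q=P[m][:,:2].astype(np.float32); print(m.sum(),cv2.minEnclosingCircle(Q),Q.min(0),Q.max(0))
save('cup.png',cv2.resize(px[220:270,270:350],(640,400),interpolation=0))
w=cam('wrist'); save('held.png',w['pixels'])
E
```

```text
[321 231  19  20  74] 29.299056719256782 ((516.1425170898438, -14.67794418334961), 26.790424346923828) [489.3522   -40.549023] [542.7472    10.247592]
68 ((515.9705810546875, -14.006257057189941), 26.986474990844727) [489.2705  -40.71534] [542.9357    12.913693]
```

View pics/cup.png

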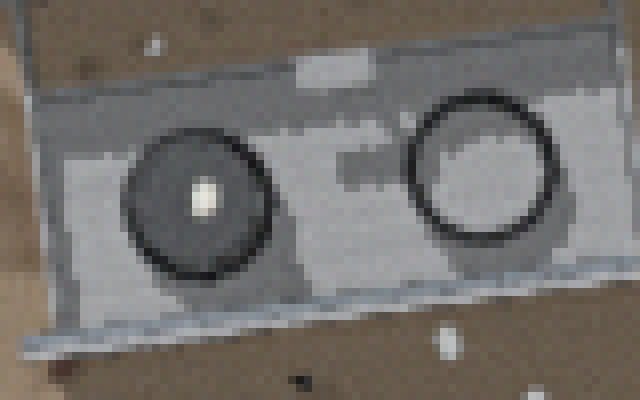

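View pics/held.png

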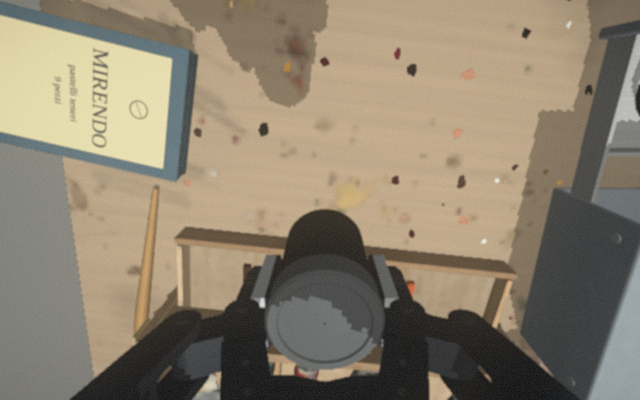

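Held jar is upright in the pads: the lid is at about (325,310) in the wrist view, the body shows above it. The empty cup's collar at (480,165) in the crop gives (516,-14). Now I move over the cup.

Request:
drive_tool(dr=[[0,0,0],[0,0,0],[0,0,0],[0,0,0],[0,0,0],[0,0,0],[0,0,0],[0,0,0]], linear=[[-0.8,1.9,0],[-1.5,3.7,0],[-1.5,3.7,0],[-1.5,3.7,0],[-1.5,3.7,0],[-1.5,3.7,0],[-1.5,3.7,0],[-0.9,2.2,0]], hand=[3.5,3.5,3.5,3.5,3.5,3.5,3.5,3.5])

```text
clock: 6.95
tcp_pos: [514.0, -8.8, 141.5]
tcp_rot: [-0.06, 0.998, 0.001, -0.002]
contact_force: [-0.2, 0.7, -0.7]
opening: 40.8
finger_force: 30.6
```

Request:
drive_tool(dr=[[0,0,0],[0,0,0],[0,0,0],[0,0,0]], linear=[[0,0,-1.5],[0,0,-0.7],[0,0,0],[0,0,0]], hand=[3.5,3.5,3.5,3.5])

```text
clock: 7.28
tcp_pos: [516.7, -14.2, 120.0]
tcp_rot: [-0.058, 0.998, -0.0, -0.002]
contact_force: [-0.3, -0.2, -0.4]
opening: 40.8
finger_force: 30.6
```

```bash
python3 - <<'E'
from h import *
s=readout.observe();t=s['tcp_pos'];print(t,s['tcp_rot'])
w=cam('wrist'); P=cloud(w); np.save('w3.npy',w,allow_pickle=True)
zt=t[2]-25+68
m=(np.hypot(P[...,0]-t[0],P[...,1]-t[1])<35)&(abs(P[...,2]-zt)<4)
Q=P[m];print('lid',m.sum(),np.median(Q[:,2]),cv2.minEnclosingCircle(Q[:,:2].astype(np.float32)),Q[:,:2].min(0),Q[:,:2].max(0))
m=(np.hypot(P[...,0]-516,P[...,1]+14)<34)&(abs(P[...,2]-31)<3)
Q=P[m];print('rim',m.sum())
if m.sum()>10: 
    print(np.median(Q[:,2]),Q[:,:2].min(0),Q[:,:2].max(0))
    A=np.c_[2*Q[:,:2],np.ones(len(Q))]; x=np.linalg.lstsq(A,(Q[:,:2]**2).sum(1),rcond=None)[0]; print('fit',x[:2],np.sqrt(x[2]+x[0]**2+x[1]**2))
save('w3.png',w['pixels'])
E
```

```text
[516.69039674 -14.23527797 119.96044324] [-5.78223431e-02  9.98325741e-01 -1.41690003e-04 -1.50726349e-03]
lid 10864 163.81672904391485 ((504.492431640625, -15.645880699157715), 32.762027740478516) [491.14740845 -48.18743814] [534.67117054  16.89567773]
rim 712
32.12457120698775 [486.92523658 -42.47513941] [530.94763275  11.03142196]
fit [512.98178233 -15.80374668] 24.898603930868862
```

View pics/w3.png

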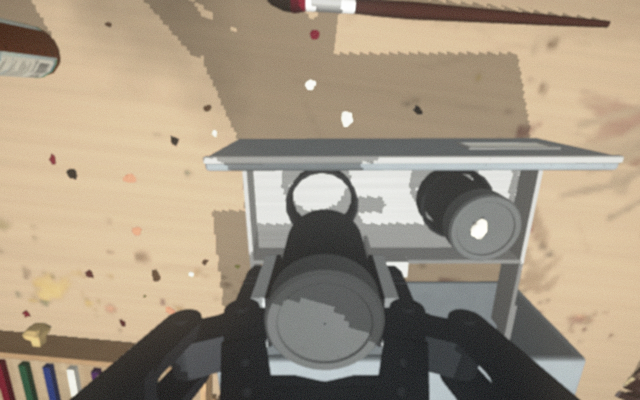

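Wrist view: the held jar (lid at 325,310) hangs over the cup collar (322,200), behind the front plate, with the kept jar at (470,215). In x the lid (512.9) and collar (513.0) agree; I check y once more.

```bash
python3 - <<'E'
from h import *
w=np.load('w3.npy',allow_pickle=True).item(); P=cloud(w); px=w['pixels'].astype(int).sum(-1)
v,u=np.mgrid[0:400,0:640]
m=(abs(P[...,2]-163.8)<2.5)&(abs(u-325)<66)&(abs(v-312)<60)&(px>130)
n,l,st,_=cv2.connectedComponentsWithStats(m.astype(np.uint8)); i=1+st[1:,4].argmax()
ct=max(cv2.findContours((l==i).astype(np.uint8),0,1)[0],key=len); h=cv2.convexHull(ct)
Q=P[l==i]; print(st[i],cv2.minEnclosingCircle(Q[:,:2].astype(np.float32)),cv2.fitEllipse(h))
m=(np.hypot(P[...,0]-513,P[...,1]+16)<34)&(abs(P[...,2]-31)<3)
print([int(u[m].min()),int(u[m].max())])
for U,V,z in((st[i][0],310,163.8),(st[i][0]+st[i][2]-1,310,163.8),(287,195,31),(357,195,31)): print(ray(w,U,V,z).round(1))
E
```

```text
[ 261  266  128  104 9809] ((514.5911865234375, -13.655376434326172), 23.77190589904785) ((324.3858337402344, 318.0995178222656), (102.3736801147461, 125.4293212890625), 88.2560043334961)
[286, 358]
[510.4 -37.  163.8]
[505.1   8.2 163.8]
[509.2 -42.   31. ]
[503.2   9.2  31. ]
```

Request:
drive_tool(dr=[[0,0,0],[0,0,0],[0,0,0],[0,0,0],[0,0,0]], linear=[[0,-0.1,-1.5],[0,0,-2],[0,0,-1.5],[0,0,-0.8],[0,0,0]], hand=[3.5,3.5,3.5,3.5,3.5])

```text
clock: 7.75
tcp_pos: [516.7, -14.9, 61.9]
tcp_rot: [-0.058, 0.998, 0.0, -0.001]
contact_force: [-0.1, 0.6, -0.1]
opening: 41.4
finger_force: 30.6
```

Request:
drive_tool(dr=[[0,0,0],[0,0,0],[0,0,0]], linear=[[0,0,-0.3],[0,0,-0.3],[0,0,0]], hand=[3.5,3.5,3.5])

```text
clock: 8.0
tcp_pos: [517.7, -14.3, 57.5]
tcp_rot: [-0.058, 0.998, -0.0, 0.0]
contact_force: [0.2, -0.6, -1.7]
opening: 40.9
finger_force: 30.6
```

Request:
drive_tool(dr=[[0,0,0],[0,0,0],[0,0,0]], linear=[[0,0,-0.2],[0,0,-0.2],[0,0,0]], hand=[3.5,3.5,3.5])

```text
clock: 8.25
tcp_pos: [517.4, -14.1, 53.3]
tcp_rot: [-0.059, 0.998, -0.0, 0.0]
contact_force: [0.0, -0.1, -0.4]
opening: 41.1
finger_force: 30.6
```

Request:
drive_tool(dr=[[0,0,0],[0,0,0],[0,0,0]], linear=[[0,0,-0.2],[0,0,-0.2],[0,0,0]], hand=[3.5,3.5,3.5])

```text
clock: 8.5
tcp_pos: [517.2, -14.2, 49.0]
tcp_rot: [-0.059, 0.998, -0.0, -0.0]
contact_force: [-0.2, 0.2, 0.5]
opening: 41.0
finger_force: 30.6
```

Request:
drive_tool(dr=[[0,0,0],[0,0,0],[0,0,0],[0,0,0]], linear=[[0,0,-0.3],[0,0,-0.3],[0,0,-0.2],[0,0,0]], hand=[3.5,3.5,3.5,3.5])

```text
clock: 8.83
tcp_pos: [517.1, -14.0, 40.7]
tcp_rot: [-0.059, 0.998, 0.0, -0.0]
contact_force: [0.4, 0.2, -0.2]
opening: 40.9
finger_force: 30.6
```

Request:
drive_tool(dr=[[0,0,0],[0,0,0],[0,0,0]], linear=[[0,0,-0.2],[0,0,-0.1],[0,0,0]], hand=[3.5,3.5,3.5])

```text
clock: 9.08
tcp_pos: [517.3, -14.1, 38.1]
tcp_rot: [-0.059, 0.998, -0.0, -0.0]
contact_force: [-0.2, -0.2, -0.4]
opening: 40.9
finger_force: 30.6
```

Request:
drive_tool(dr=[[0,0,0],[0,0,0],[0,0,0]], linear=[[0,0,-0.1],[0,0,-0.1],[0,0,0]], hand=[3.5,3.5,3.5])

```text
clock: 9.33
tcp_pos: [517.9, -14.1, 36.9]
tcp_rot: [-0.059, 0.998, -0.0, 0.001]
contact_force: [-2.0, -0.3, 5.9]
opening: 40.9
finger_force: 31.2
```

Request:
drive_tool(dr=[[0,0,0],[0,0,0],[0,0,0],[0,0,0],[0,0,0],[0,0,0],[0,0,0],[0,0,0]], linear=[[0,0,0],[0,0,0],[0,0,0],[0,0,0],[0,0,2],[0,0,3],[0,0,4],[0,0,4]], hand=[5.0,6.0,6.0,6.0,6.0,6.0,6.0,6.0])

```text
clock: 10.0
tcp_pos: [516.5, -13.9, 167.1]
tcp_rot: [-0.059, 0.998, 0.0, -0.001]
contact_force: [0.7, 0.1, 0.2]
opening: 60.1
finger_force: 0.0
```

```bash
python3 - <<'E'
from h import *
print(readout.observe()['tcp_pos'])
w=cam('wrist');P=cloud(w)
m=(np.hypot(P[...,0]-514,P[...,1]+15)<35)&(abs(P[...,2]-80)<2.5)
Q=P[m];print(m.sum(),cv2.minEnclosingCircle(Q[:,:2].astype(np.float32)),np.median(Q[:,2]),np.percentile(Q[:,2],[2,98]))
A=np.c_[Q[:,:2],np.ones(len(Q))];print('tilt',np.linalg.lstsq(A,Q[:,2],rcond=None)[0][:2])
save('w4.png',w['pixels'])
E
```

```text
[516.49701771 -13.9162327  167.13374737]
2623 ((514.1470947265625, -13.932682037353516), 22.318214416503906) 80.81536941517061 [79.27147063 82.19766101]
tilt [0.00057522 0.00081508]
```

View pics/w4.png

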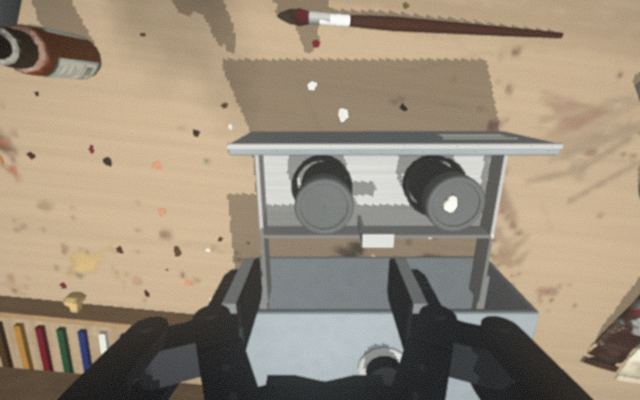

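The jar stands level in the cup at (322,200), top at 80.8 mm as it should be, with the kept jar undisturbed. I go round in front of the tray.

Request:
drive_tool(dr=[[0,0,0],[0,0,0],[0,0,0],[0,0,0],[0,0,0],[0,0,0],[0,0,0],[0,0,0]], linear=[[-3,1.3,0],[-3,1.3,0],[-3.2,1.2,0],[0,0,0],[0,0,-3],[0,0,-3],[0,0,-3],[0,0,-3]], hand=[0,0,0,0,0,0,0,0])

```text
clock: 10.72
tcp_pos: [425.8, 23.9, 45.4]
tcp_rot: [-0.059, 0.998, 0.0, 0.001]
contact_force: [1.0, -1.1, 0.4]
opening: -0.0
finger_force: 0.0
```

```bash
python3 - <<'E'
from h import *
s=readout.observe();print(s['tcp_pos'],s['tcp_rot'],s['q'],s['opening'])
c=cam('top');P=cloud(c)
m=(P[...,0]>430)&(P[...,0]<500)&(abs(P[...,1]-30)<125)&(abs(P[...,2]-84)<3)
for y0 in range(-90,151,20):
    k=m&(abs(P[...,1]-y0)<10); 
    if k.any(): print(y0,P[k][:,0].min().round(1),np.median(P[k][:,0]).round(1),end=' | ')
E
```

```text
[425.79398937  23.92827352  45.42860381] [-5.85412092e-02  9.98284670e-01  1.16931298e-04  7.94000636e-04] [ 0.0325535   0.49208908 -0.20667014  2.23638457  0.23408245  0.43080966
  1.32456204] -0.005409469573517519
-90 478.8 481.5 | -70 476.2 479.1 | -50 473.9 476.8 | -30 471.6 474.4 | -10 496.0 497.5 | 10 499.1 499.1 | 50 467.7 467.7 | 70 460.0 465.3 | 90 457.6 463.0 | 110 455.1 460.4 | 130 452.8 455.6 | 150 453.0 455.7 |
```

Request:
drive_tool(dr=[[0,0,0],[0,0,0],[0,0,0],[0,0,0],[0,0,0],[0,0,0],[0,0,0],[0,0,0]], linear=[[0.8,0.15,0],[0.8,0.15,0],[0.4,0.1,0],[0.3,0.05,0],[0.3,0.05,0],[0.3,0.05,0],[0.3,0.05,0],[0.3,0.05,0]], hand=[0,0,0,0,0,0,0,0])

```text
clock: 11.43
tcp_pos: [460.1, 30.1, 46.6]
tcp_rot: [-0.058, 0.998, -0.0, -0.0]
contact_force: [-3.7, -1.1, 2.7]
opening: -0.3
finger_force: 1.5
```

Request:
drive_tool(dr=[[0,0,0],[0,0,0],[0,0,0],[0,0,0],[0,0,0],[0,0,0],[0,0,0],[0,0,0]], linear=[[0.3,0.04,0],[0.3,0.04,0],[0.3,0.04,0],[0.3,0.04,0],[0.3,0.04,0],[0.3,0.04,0],[0.3,0.04,0],[0.3,0.04,0]], hand=[0,0,0,0,0,0,0,0])

```text
clock: 12.1
tcp_pos: [484.4, 33.4, 46.1]
tcp_rot: [-0.058, 0.998, -0.0, -0.0]
contact_force: [-3.9, -2.6, 1.2]
opening: 0.0
finger_force: 1.8
```

Request:
drive_tool(dr=[[0,0,0],[0,0,0],[0,0,0],[0,0,0],[0,0,0],[0,0,0],[0,0,0],[0,0,0]], linear=[[0.4,0.05,0],[0.4,0.05,0],[0.4,0.05,0],[0.4,0.05,0],[0.4,0.05,0],[0.4,0.05,0],[0.4,0.05,0],[0.4,0.05,0]], hand=[0,0,0,0,0,0,0,0])

```text
clock: 12.77
tcp_pos: [516.5, 37.2, 46.1]
tcp_rot: [-0.058, 0.998, -0.0, -0.0]
contact_force: [-4.5, -4.4, 0.5]
opening: -0.3
finger_force: 2.3
```

Request:
drive_tool(dr=[[0,0,0],[0,0,0],[0,0,0],[0,0,0],[0,0,0],[0,0,0],[0,0,0],[0,0,0]], linear=[[0.4,0.05,0],[0.4,0.05,0],[0.4,0.05,0],[0.4,0.05,0],[0.4,0.05,0],[0.4,0.05,0],[0.4,0.05,0],[0.4,0.05,0]], hand=[0,0,0,0,0,0,0,0])

```text
clock: 13.43
tcp_pos: [548.3, 40.9, 46.2]
tcp_rot: [-0.058, 0.998, -0.0, -0.001]
contact_force: [-4.9, -4.3, 1.9]
opening: -0.3
finger_force: 2.6
```

Request:
drive_tool(dr=[[0,0,0],[0,0,0],[0,0,0],[0,0,0],[0,0,0]], linear=[[0.2,0.02,0],[0.2,0.02,0],[0.2,0.02,0],[0.2,0.02,0],[0.2,0.02,0]], hand=[0,0,0,0,0])

```text
clock: 13.85
tcp_pos: [558.3, 42.2, 46.1]
tcp_rot: [-0.058, 0.998, -0.0, -0.0]
contact_force: [-5.0, -3.4, 2.1]
opening: -0.1
finger_force: 2.5
```

Request:
drive_tool(dr=[[0,0,0],[0,0,0],[0,0,0]], linear=[[0.15,0.02,0],[0.15,0.02,0],[0,0,0]], hand=[0,0,0])

```text
clock: 14.1
tcp_pos: [560.3, 42.4, 46.1]
tcp_rot: [-0.058, 0.998, -0.0, -0.001]
contact_force: [-7.6, -3.8, 4.7]
opening: 0.1
finger_force: 3.9
```

Request:
drive_tool(dr=[[0,0,0],[0,0,0],[0,0,0]], linear=[[0.1,0.01,0],[0.1,0.01,0],[0,0,0]], hand=[0,0,0])

```text
clock: 14.35
tcp_pos: [561.4, 42.5, 46.1]
tcp_rot: [-0.058, 0.998, -0.001, -0.002]
contact_force: [-9.9, -4.1, 6.5]
opening: -0.2
finger_force: 5.1
```

Request:
drive_tool(dr=[[0,0,0],[0,0,0],[0,0,0]], linear=[[0.1,0.01,0],[0.1,0.01,0],[0,0,0]], hand=[0,0,0])

```text
clock: 14.6
tcp_pos: [562.9, 42.7, 46.1]
tcp_rot: [-0.058, 0.998, -0.001, -0.003]
contact_force: [-11.4, -3.8, 8.4]
opening: -0.5
finger_force: 5.9
```

Request:
drive_tool(dr=[[0,0,0],[0,0,0],[0,0,0]], linear=[[0.1,0.01,0],[0.1,0.01,0],[0,0,0]], hand=[0,0,0])

```text
clock: 14.85
tcp_pos: [564.7, 42.9, 46.1]
tcp_rot: [-0.058, 0.998, -0.001, -0.003]
contact_force: [-11.3, -3.3, 7.9]
opening: -0.1
finger_force: 6.2
```

Request:
drive_tool(dr=[[0,0,0],[0,0,0]], linear=[[0.1,0.01,0],[0,0,0]], hand=[0,0])

```text
clock: 15.02
tcp_pos: [567.4, 43.3, 46.1]
tcp_rot: [-0.058, 0.998, -0.0, -0.001]
contact_force: [-4.9, -3.4, 0.1]
opening: -0.3
finger_force: 3.7
```

Peak of 11 N, then a drop to about 5 N, which is the click. I push 1 mm more to confirm.

Request:
drive_tool(dr=[[0,0,0],[0,0,0]], linear=[[0.1,0.01,0],[0,0,0]], hand=[0,0])

```text
clock: 15.18
tcp_pos: [567.4, 43.3, 46.0]
tcp_rot: [-0.058, 0.998, -0.0, -0.002]
contact_force: [-10.3, -4.2, 6.3]
opening: -0.1
finger_force: 5.1
```

Request:
drive_tool(dr=[[0,0,0],[0,0,0],[0,0,0],[0,0,0],[0,0,0],[0,0,0],[0,0,0],[0,0,0]], linear=[[-0.3,-0.04,0],[-0.3,-0.04,0],[-0.5,-0.05,0],[-1,-0.1,0],[-2,-0.2,0],[-2.5,-0.3,0],[-3,-0.3,0],[-3,-0.3,0]], hand=[0,0,0,0,0,0,0,0])

```text
clock: 15.85
tcp_pos: [443.6, 31.2, 46.6]
tcp_rot: [-0.059, 0.998, 0.001, 0.002]
contact_force: [-0.1, 0.1, 0.2]
opening: 0.3
finger_force: 0.0
```

Request:
drive_tool(dr=[[0,0,0],[0,0,0],[0,0,0],[0,0,0],[0,0,0],[0,0,0],[0,0,0],[0,0,0]], linear=[[0,0,3],[0,0,4],[0,0,4],[0,4,0],[0,4,0],[0,4,0],[0,4,0],[0,0,0]], hand=[0,0,0,0,0,0,0,0])

```text
clock: 16.52
tcp_pos: [443.4, 201.0, 157.5]
tcp_rot: [-0.064, 0.998, 0.004, 0.002]
contact_force: [0.3, 0.8, 0.9]
opening: 0.2
finger_force: 0.0
```

```bash
python3 - <<'E'
from h import *
s=readout.observe();print(s['clock'],s['tcp_pos'],s['contact_force'])
c=cam('top');save('end.png',cv2.resize(c['pixels'][140:300,180:436],(800,500)));P=cloud(c)
m=(P[...,0]>400)&(P[...,0]<620)&(P[...,1]>-70)&(P[...,1]<100)&(P[...,2]>20)&(P[...,2]<92)
print(m.sum(),P[m].min(0) if m.any() else 0)
for n,x,y,h in(('mul',479,316,60),('drop',433,-228,60)):
    k=(np.hypot(P[...,0]-x,P[...,1]-y)<40)&(P[...,2]>h)&(P[...,2]<120);print(n,P[k].mean(0).round(),k.sum())
E
```

```text
16.5167 [443.357587   200.97002616 157.46387215] [0.25627826 0.79464565 0.91464608]
363 [571.15155572 -69.28179005  20.03081628]
mul [491. 326.  94.] 41
drop [ 434. -227.   81.] 82
```

View pics/end.png

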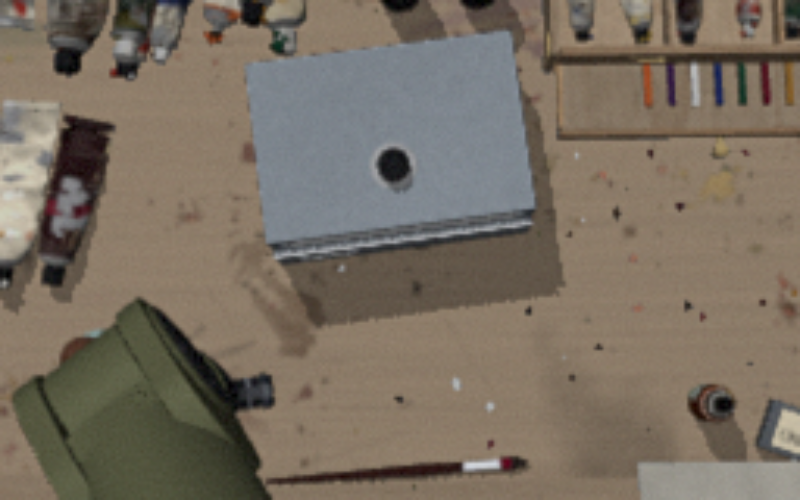

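The tray stays shut with its front plate tight at (400,240), about 1.3 s after I let go. The dropper at (712,403) is unmoved; the muller is partly hidden under the raised arm. No contact force is felt.

```bash
python3 -c "
from plant import hand_in;print(hand_in())"
```

```text
the job is handed in; nothing more can be done
None
```

The stray jar is standing upright in the empty cup, and the tray is pushed home: I felt the catch click, and it stayed shut after I let go. I've handed the job in at about 16.5 s, with no reading above 25 N. The kept jar stayed in its cup up to closing, the bottle is where it was, and the muller, partly hidden by the arm in the last picture, was never approached.

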